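# Load a steel block past the spring ball of a workholding fixture

### The arm

A 7-joint arm with a two-finger parallel gripper is mounted at the origin on the work surface; the furniture and walls round the work are solid. World frame = base frame: x ahead of the robot, y to its left, z up, the work surface at z = 0. Lengths are in m, angles in degrees, forces in N, time in s.
With the tool pointing down it reaches from about 0.35 to 0.9 m from the base axis. Payload 8.1 kg.
Tool frame: the origin (TCP) lies between the finger pads; the fingertips stand 25 mm ahead of it and the grasp point (between the pads) lies 6 mm ahead of it (nose_length is the z of the fingertips in the tool frame, in m); z points along the fingers, y is the line along which they close (so a half turn about z gives the same grasp; the last joint's range is limited). The gripper opens to 92 mm and grips with 3 to 60 N. Pads are 19 mm wide; open, the fingers measure 130 mm over their backs; the gripper's body (75 mm by 190 mm) begins 47 mm behind the grasp point.
Start: joints at [-78.472, 24.895, 1.432, 90.138, -0.665, 64.973, -4.303], TCP at [0.187, 0.596, 0.252] pointing down, gripper open.
Joint ranges: [-149.89, 149.89], [-25.12, 119.58], [-72.63, 75.52], [4.76, 147.25], [-75.54, 255.54], [6.69, 114.76], [-157.13, 157.13]. Speed limits (degrees/s): [127.2, 127.2, 172.46, 172.46, 180, 180, 180].

### API

Orientations are given as [roll, pitch, yaw] about the fixed x, y, z axes, in that order (R = Rz(yaw) Ry(pitch) Rx(roll)).
In Python, from cell import state, camera, calibration, sign_off, nose_length gives the robot as it stands. The module is installed in compiled form; this text tells all that it offers.
- The arm moves only by the tool arm_command, never from a script. Its argument "steps" is one flat list of numbers, 4 for each row, row after row: the shift along the tool's x, y, z in m, then the turn about the tool's z in degrees. A call has exactly 5 rows; each row shifts and turns the commanded pose from where the row before left it, along the tool's axes as they then stand; what a row does not reach is not made up. A row lasts 1/12 s, in which the tool goes at most 41.7 mm and 7.16 degrees, less where a joint would pass 70% of its speed; a pose out of reach is approached as far as the arm can. A call is refused whole if a number of a shift passes 0.0417 or a number of a turn 7.16, either way. A call with a gripper value outside its range is refused whole. "jaw" is the opening, from 0 (shut) to 1 (fully open), set as the call begins (left out, the last holds). The fingers move at their own pace and stop on an object; the grip force is fixed at half the most. Time passes only in rows, so rows that do not move let the fingers close, or fill a call up. It gives the time, the measured TCP pose, the force, the opening and the grip force at its end, in the units of the state.
- state(): the state, without advancing time (a new reading comes with each control period).
- camera(name): name is "scene" or "side" or "wrist"; returns the picture (420x560x3 uint8, blue, green, red); there is no depth.
- calibration(name): a dict with "fovy" (degrees; the focal length in pixels is half the picture's height over the tangent of half this angle, whatever the lens; pixels are square), "cx", "cy" (the principal point, pixels), "dist" ([k1, k2, p1, p2, k3] as OpenCV has them; the pictures are not rectified), "eye" and "attitude" of the camera in the world. Camera axes: x right, y down, z forward; pixel columns grow to the right and rows downward; lengths in m; the calibration is good to about 2 mm. A picture is of the moment at which its call begins: read the wrist's pose just before it. calibration takes no time and is no camera call; for the wrist camera it gives the pose at the moment of the call.
- sign_off(): hands the job in; it is judged then, once.
The state is a dict: "t": time; "qpos": joint angles; "joint_velocities": joint speeds; "tau": joint torques, N m; "tcp_pos": TCP position; "orientation": TCP orientation; "wrist_force": force on the tool from outside, world axes, zero at the start; "wrist_torque": the same for the moment, N m; "finger_gap": finger opening in m; "finger_force": force on a finger pad.
Only numpy, scipy, OpenCV 4.12 (cv2) and the standard library are available. Lean on these libraries where they do the work, as an engineer would, in place of code of your own. Each camera call takes 0.05 s, during which the arm holds its last target. There are 200 camera calls.

### The job

Load the dark steel block into the blue fixture: lay it flat and lengthwise in the open end of the channel and push it in past the spring ball until it is fully home and the ball has sprung out behind it, then let go and back away. How far in the stop sits is set differently each time, so feel for it and do not ram the block against the fixture. Do not disturb the spray can or the pipe stub.

Things in the scene. Friction and masses are not known exactly. Their poses are not given: they have to be found in the camera images.
- block: Dark solid steel block, 30 x 75 x 30 mm (x, y, z), about 0.5 kg, lying loose on the table to the robot's right. Origin: centre of its underside; its own y axis is the long axis. Its two ends are alike. Grasp it across the 30 mm width. A fixed toggle clamp 130 mm high stands between it and the fixture, a fixed bolt rack 200 mm high to its right.
- fixture: Fixture bolted down on the robot's left. Origin: on the table under the channel's centre line; x = loading direction, z up. Blue base plate x -105 to 145, y -52 to 68 mm, top (channel floor, oiled, friction 0.12) 10 mm above the table. A grey carriage with spring ball and end stop is locked on it at an unlisted place, different each time; all x, y below are in this frame.
- apron (a point): Centre of the bare loading apron before the mouth, on the plate's top (x = -76, y = 0, 10 mm above the table). The apron reaches from x = -105 to -47 mm with no walls.
- mouth (a point): Mouth of the channel, on its floor (x = -26, y = 0). Channel 33 mm wide, open above: steel fence on the right, inner face y = -16, x -26 to 145 mm; short guide on the left, inner face y = +17, x -26 to -10 mm; both rise 20 mm above the floor, 10 mm less than the block. Slanted lips before it widen the opening to about 50 mm at x = -47 mm.
- ball_zone (a point): Middle of the stretch where the ball may be (x = 25, y = 0, on the floor). The ball's centre lies anywhere from x = 5 to 45 mm. Its grey housing on the left spans 36 mm in x, y 18 to 52 (caps to 66), top 40 mm above the table. A block that is home has its rear end 6.7 mm past the ball's centre (x = 12 to 52), with nothing above the rear end.
- stop_zone (a point): Middle of the stretch for the stop's face (x = 107, y = 0). The face lies 81.7 mm past the ball's centre, x = 87 to 127 mm; a block that is home has its centre at x = 49 to 89 mm. Side rail before it: inner face y = 17.5, top 44 mm above the table. A cover 44 to 48 mm above the table spans the last 38 mm before the stop (entry only from the mouth). 30 N on the stop is safe, 60 N is ramming.
- ball (a joint): Steel spring ball, 28 mm diameter, centre 25 mm above the table, sliding along y. Value (m): 0 = out, blocking 5 mm of the path; 0.005 = pushed aside by the passing block; 0.002 = resting on the rear edge of a block that is home. Pushing the block past it takes about 10 to 14 N, then 1 to 2 N of drag; once the rear end is past its centre it clicks out and drives the block 6.7 mm onto the stop.
- spray_can: Bystander: orange and yellow spray can, standing, 67 mm diameter, 208 mm tall. Origin: centre of its underside.
- pipe_stub: Bystander: rusty pipe stub standing on end, 60 mm diameter, 60 mm tall. Origin: centre of its underside.

How it is judged:
By the outcome, as a careful person would: the job done as asked, in the order asked, and still so for the second after the job is handed in, with the robot touching nothing.
It also fails if it takes over 69 s, if anything falls off the work surface, if the arm or the gripper's body presses on something with over 40 N, if the wrist force passes 120 N, or if a joint passes its speed limit or range.

## Working session

There is one attempt and no reset: what is moved stays moved. The work goes in short steps, Python scripts to look and compute and a tool call to move; the robot and the scene stay as the last step left them, time stands still between calls to the robot, and variables do not carry over. Pictures are saved under pics/ and viewed, at most 10 in all, crops included, and the job is handed in when it is done.

Besides the shell and the picture viewer there is one more tool, called after "Request:" by a JSON object that holds its "api" and its "payload". arm_command: Moves the arm, as the interface text tells. Its arguments: {"type":"object","properties":{"steps":{"type":"array"},"jaw":{"type":"number"}},"required":["steps"]}

```bash
mkdir -p pics
cat > h.py <<'E'
import numpy as np, cv2
from cell import state,camera,calibration,sign_off,nose_length
def K(c):
    f=210/np.tan(np.radians(c['fovy'])/2); return np.array([[f,0,c['cx']],[0,f,c['cy']],[0,0,1.]])
E
python3 - <<'E'
from h import *
s=state();print(s);print(nose_length() if callable(nose_length) else nose_length)
for n in('scene','side','wrist'):
    c=calibration(n);print(n,c);cv2.imwrite(f'pics/{n}0.png',camera(n))
a=[cv2.imread(f'pics/{n}0.png') for n in('scene','side')]
E
```

```text
{'t': 0.0, 'qpos': array([-78.47361903,  24.93699597,   1.4299519 ,  90.188974  ,
        -0.66151114,  64.97329215,  -4.30507333]), 'joint_velocities': array([-0.04123393, -0.00085816,  0.01327284, -0.00322993, -0.0481276 ,
        0.0201514 , -0.01740493]), 'tau': array([ 4.54358387e-04, -6.67871761e+01,  9.85509753e-01, -3.14447594e+01,
       -6.04821090e-02,  4.27733653e-02,  1.61617663e-04]), 'tcp_pos': array([0.1868698 , 0.59591564, 0.25093974]), 'orientation': array([-1.79909596e+02,  1.07085979e-02,  1.62591055e+02]), 'wrist_force': array([ 0.66515347, -0.54562765, -0.93396204]), 'wrist_torque': array([ 0.02126514, -0.01007838,  0.05083579]), 'finger_force': 0.0, 'finger_gap': 0.09198935373871578}
0.025
scene {'fovy': 45.66321713590525, 'cx': 280.57697427229976, 'cy': 211.65976914208494, 'dist': array([-0.05240382,  0.        ,  0.        ,  0.        ,  0.        ]), 'eye': array([ 0.72329201, -0.4552371 ,  0.88637997]), 'attitude': array([-147.84159513,    0.33523132,   22.88952769])}
side {'fovy': 56.00501289441554, 'cx': 277.00689988319937, 'cy': 217.72287846189485, 'dist': array([-0.08309645,  0.        ,  0.        ,  0.        ,  0.        ]), 'eye': array([ 1.14126274, -0.10095331,  0.69739569]), 'attitude': array([-132.91120815,    0.78391082,   76.42554848])}
wrist {'fovy': 63.92085612954321, 'cx': 279.93004345317, 'cy': 208.23198856595633, 'dist': array([-0.03864558,  0.        ,  0.        ,  0.        ,  0.        ]), 'eye': array([0.11364419, 0.61739853, 0.38418834]), 'attitude': array([1.63614559e+02, 9.62877142e-02, 7.25526897e+01])}
```

View pics/scene0.png

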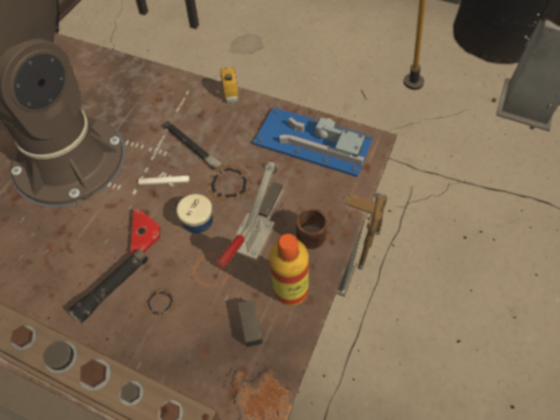

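View pics/side0.png

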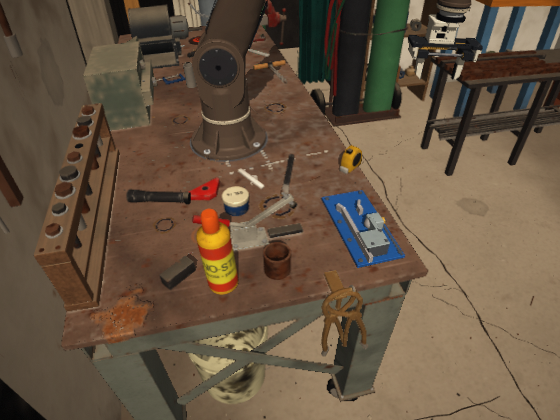

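View pics/wrist0.png

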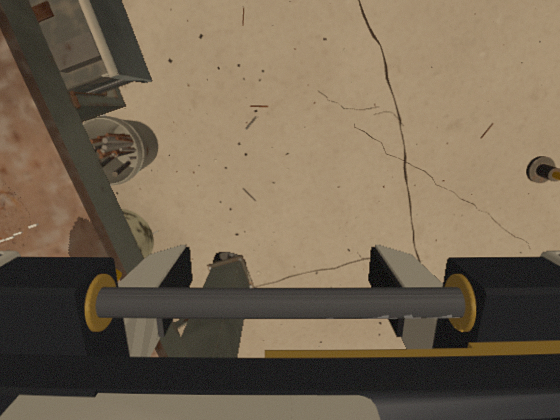

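Scene: block at about (250,322), fixture's blue plate at about (315,140), can (290,270), pipe (312,228), clamp (258,215), rack along the bottom left. In the side view the block is at (180,270) and the plate at (362,228).

```bash
cat >> h.py <<'E'
from scipy.spatial.transform import Rotation as R
def cast(c,px,z):
    p=cv2.undistortPoints(np.array(px,float).reshape(-1,1,2),K(c),c['dist']).reshape(-1,2)
    d=np.c_[p,np.ones(len(p))]@R.from_euler('xyz',c['attitude'],degrees=True).as_matrix().T
    return c['eye']+d*((z-c['eye'][2])/d[:,2])[:,None]
def proj(c,P):
    M=R.from_euler('xyz',c['attitude'],degrees=True).as_matrix().T
    return cv2.projectPoints(np.array(P,float).reshape(-1,3),M,-M@c['eye'],K(c),c['dist'])[0].reshape(-1,2)
def big(m):
    cs,_=cv2.findContours(m.astype(np.uint8),0,1); return max(cs,key=cv2.contourArea)
E
python3 - <<'E'
from h import *
np.set_printoptions(precision=4,suppress=True)
for n in('scene','side'):
    im=cv2.imread(f'pics/{n}0.png');c=calibration(n);h=cv2.cvtColor(im,cv2.COLOR_BGR2HSV)
    m=cv2.inRange(h,(100,120,50),(125,255,255))
    x0,x1,y0,y1=(240,390,95,185) if n=='scene' else (310,410,180,280)
    mm=np.zeros_like(m);mm[y0:y1,x0:x1]=m[y0:y1,x0:x1]
    ct=big(cv2.morphologyEx(mm,cv2.MORPH_CLOSE,np.ones((5,5))));P=cast(c,ct,0.010)[:,:2].astype(np.float32)
    hull=cv2.convexHull(P); r=cv2.minAreaRect(hull);print(n,'plate',r,cv2.boxPoints(r).tolist())
    x0,x1,y0,y1=(225,275,290,355) if n=='scene' else (155,202,250,292)
    cr=im[y0:y1,x0:x1];cv2.imwrite(f'pics/b_{n}.png',cv2.resize(cr,None,fx=8,fy=8,interpolation=2))
a,b=[cv2.imread(f'pics/b_{n}.png') for n in('scene','side')]
H=540;o=np.zeros((H,780,3),np.uint8);o[:520,:400]=a[:520];o[:336,402:402+376]=b[:336,:376]
f=cv2.imread('pics/side0.png')[188:268,318:406] ;f=cv2.resize(f,None,fx=2.4,fy=2.4);o[340:340+f.shape[0],402:402+f.shape[1]]=f
cv2.imwrite('pics/m1.png',o)
E
```

```text
scene plate ((0.49623140692710876, 0.25720953941345215), (0.24735938012599945, 0.11908140778541565), 0.7947878837585449) [[0.3717377185821533, 0.3150289058685303], [0.3733895421028137, 0.19595898687839508], [0.6207250952720642, 0.19939017295837402], [0.6190732717514038, 0.3184601068496704]]
side plate ((0.49626797437667847, 0.25907909870147705), (0.25590306520462036, 0.12123972922563553), 0.6657438278198242) [[0.3676207363605499, 0.3182081878185272], [0.3690294325351715, 0.19697663187980652], [0.6249152421951294, 0.19995000958442688], [0.6235065460205078, 0.3211815655231476]]
```

View pics/m1.png

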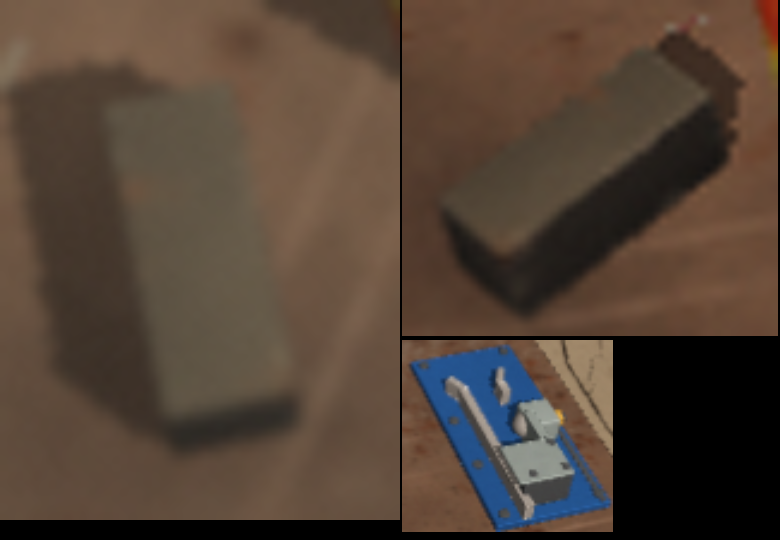

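Crop view: scene block-top corners at crop (107,108),(235,88),(292,388),(163,420); side ones at (253,50),(308,98),(110,252),(43,203). The fixture's mouth faces the robot, with the carriage and cover at the far end.

Run:
```python
from h import *
np.set_printoptions(precision=4,suppress=True)
for n,o,q in(('scene',(225,290),[(107,108),(235,88),(292,388),(163,420)]),('side',(155,250),[(253,50),(308,98),(110,252),(43,203)])):
    c=calibration(n);p=(np.array(q)+.5)/8-.5+np.array(o);P=cast(c,p,0.03)[:,:2]
    print(n,P,P.mean(0),cv2.minAreaRect(P.astype(np.float32)), [np.linalg.norm(P[i]-P[(i+1)%4]) for i in range(4)])
    for i in range(4):
        e=P[(i+1)%4]-P[i];print(np.degrees(np.arctan2(e[1],e[0])),end=' ')
# can & pipe & clamp bounds rough: 
c=calibration('scene');print(cast(c,[(312,243)],0),'pipe base approx'); print(cast(c,[(288,240)],.2),'can top'); print(cast(c,[(268,170)],.13),cast(c,[(255,245),(240,225),(272,222)],0.01))
c=calibration('side');print(cast(c,[(277,250)],.06),'pipe top');print(cast(c,[(209,215)],.208),'can top')
print(cast(c,[(92,105),(50,250),(100,300)],.2))
```

```text
scene [[ 0.5141 -0.1725]
 [ 0.539  -0.1567]
 [ 0.5796 -0.2158]
 [ 0.5565 -0.2333]] [ 0.5473 -0.1945] ((0.5473597645759583, -0.19444644451141357), (0.02942403219640255, 0.0741555392742157), 34.893985748291016) [np.float64(0.029453650443832392), np.float64(0.07166857917097726), np.float64(0.0289615543317027), np.float64(0.07415556686459283)]
32.324752581692294 -55.4945820856886 -142.79403337671013 124.89400638545054 side [[ 0.5133 -0.1707]
 [ 0.5351 -0.157 ]
 [ 0.577  -0.2137]
 [ 0.5555 -0.231 ]] [ 0.5452 -0.1931] ((0.545644998550415, -0.19299879670143127), (0.027499200776219368, 0.07360485941171646), 35.020240783691406) [np.float64(0.025841987682606923), np.float64(0.07051839609724951), np.float64(0.027561582927669682), np.float64(0.07360487890710773)]
32.24072669601276 -53.608443998031184 -141.1236729728467 125.02025842178782 [[0.5894 0.0118 0.    ]] pipe base approx
[[ 0.5829 -0.1031  0.2   ]] can top
[[0.4761 0.0577 0.13  ]] [[ 0.4877 -0.0416  0.01  ]
 [ 0.4403 -0.0112  0.01  ]
 [ 0.4978  0.0206  0.01  ]]
[[0.5731 0.0272 0.06  ]] pipe top
[[ 0.5895 -0.1037  0.208 ]] can top
[[ 0.0367 -0.3771  0.2   ]
 [ 0.601  -0.3904  0.2   ]
 [ 0.7332 -0.2916  0.2   ]]
```

```bash
cat >> h.py <<'E'
def to(x,y,z,yaw=None):
    "tool-axis shift (after turning to yaw) and turn to reach target TCP"
    s=state();y0=s['orientation'][2];yw=y0 if yaw is None else yaw
    turn=-((yw-y0+180)%360-180)
    M=R.from_euler('xyz',[180,0,yw],degrees=True).as_matrix()
    print('now',s['tcp_pos'].round(4),s['orientation'].round(2),'turn',round(turn,2),'shift',(M.T@(np.array([x,y,z])-s['tcp_pos'])).round(4))
E
python3 - <<'E'
from h import *
c=calibration('scene');print(cast(c,[(0,315),(120,375),(215,415)],.2))
c=calibration('side');print(cast(c,[(118,150),(98,300)],0))
to(.561,-.215,.26,125)
E
```

```text
[[ 0.24125235 -0.38327274  0.2       ]
 [ 0.45206005 -0.38595003  0.2       ]
 [ 0.59469282 -0.38098981  0.2       ]]
[[-0.03721711 -0.36270136  0.        ]
 [ 0.56814299 -0.37269011  0.        ]]
now [0.1869 0.596  0.2511] [-1.7993e+02  1.0000e-02  1.6259e+02] turn 37.59 shift [-0.8789 -0.1588 -0.0089]
```

Request:
{"api": "arm_command", "payload": {"steps": [0, 0, -0.002, 7, 0, 0, -0.002, 7, 0, 0, -0.002, 7, 0, 0, -0.002, 7, 0, 0, -0.002, 7]}}

```text
t: 0.57
tcp_pos: [0.1869, 0.5962, 0.2615]
orientation: [-180.0, 0.0, 127.2]
wrist_force: [-0.5, -0.0, 0.5]
finger_gap: 0.0917
finger_force: 0.0
```

Request:
{"api": "arm_command", "payload": {"steps": [-0.01, -0.002, 0, 2.6, -0.03, -0.005, 0, 0, -0.04, -0.007, 0, 0, -0.04, -0.007, 0, 0, -0.04, -0.007, 0, 0]}}

```text
t: 0.98
tcp_pos: [0.2565, 0.4477, 0.2613]
orientation: [-180.0, 0.0, 125.0]
wrist_force: [1.5, 0.2, -0.0]
finger_gap: 0.092
finger_force: 0.0
```

Request:
{"api": "arm_command", "payload": {"steps": [-0.04, -0.007, 0, 0, -0.04, -0.007, 0, 0, -0.04, -0.007, 0, 0, -0.04, -0.007, 0, 0, -0.04, -0.007, 0, 0]}}

```text
t: 1.4
tcp_pos: [0.3425, 0.2635, 0.2617]
orientation: [180.0, -0.0, 125.0]
wrist_force: [0.6, 0.3, -0.4]
finger_gap: 0.0917
finger_force: 0.0
```

Request:
{"api": "arm_command", "payload": {"steps": [-0.04, -0.007, 0, 0, -0.04, -0.007, 0, 0, -0.04, -0.007, 0, 0, -0.04, -0.007, 0, 0, -0.04, -0.007, 0, 0]}}

```text
t: 1.82
tcp_pos: [0.4285, 0.0796, 0.2619]
orientation: [180.0, -0.0, 125.0]
wrist_force: [1.0, 2.3, -0.3]
finger_gap: 0.0917
finger_force: 0.0
```

Request:
{"api": "arm_command", "payload": {"steps": [-0.04, -0.007, 0, 0, -0.04, -0.007, 0, 0, -0.04, -0.007, 0, 0, -0.04, -0.007, 0, 0, -0.03, -0.007, 0, 0]}}

```text
t: 2.23
tcp_pos: [0.5094, -0.0973, 0.2618]
orientation: [180.0, 0.1, 124.9]
wrist_force: [0.7, 0.2, -0.2]
finger_gap: 0.0921
finger_force: 0.0
```

Request:
{"api": "arm_command", "payload": {"steps": [-0.02, -0.005, 0, 0, -0.01, -0.002, 0, 0, 0, 0, 0, 0, 0, 0, 0, 0, 0, 0, 0, 0]}}

```text
t: 2.65
tcp_pos: [0.5196, -0.1208, 0.2615]
orientation: [180.0, -0.1, 125.1]
wrist_force: [-0.9, 0.3, 0.1]
finger_gap: 0.092
finger_force: 0.0
```

Run:
```python
from h import *
np.set_printoptions(precision=4,suppress=True)
to(.561,-.215,.26,125);print(state()['wrist_force'])
c=calibration('wrist');im=camera('wrist');cv2.imwrite('pics/w1.png',im);print(c)
print(proj(c,[[.546,-.194,.03]]))
```

```text
now [ 0.5196 -0.1208  0.2615] [180.    -0.08 125.1 ] turn 0.1 shift [-0.1009 -0.0201  0.0015]
[-0.8978  0.3408  0.1303]
{'fovy': 63.92085612954321, 'cx': 279.93004345317, 'cy': 208.23198856595633, 'dist': array([-0.0386,  0.    ,  0.    ,  0.    ,  0.    ]), 'eye': array([ 0.4754, -0.0601,  0.3947]), 'attitude': array([163.6837,   0.0318,  35.0639])}
[[263.7023 243.9491]]
```

View pics/w1.png

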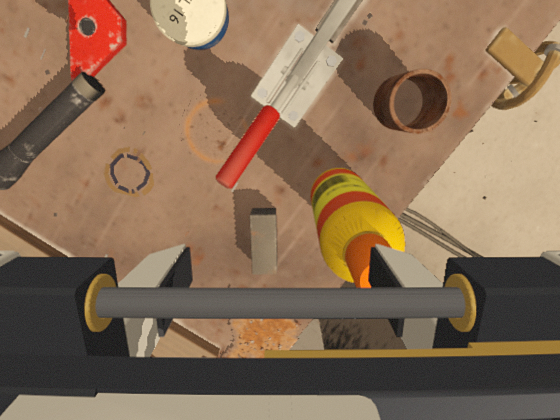

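Wrist view: block top face spans about (251..276, 214..272) px, with the can to its right and the clamp's red handle above. I undershot the travel by about 100 mm, so I'm refining the block pose from here.

Run:
```python
from h import *
np.set_printoptions(precision=4,suppress=True)
c=calibration('wrist');im=cv2.imread('pics/w1.png')
h=cv2.cvtColor(im,cv2.COLOR_BGR2HSV);print(h[240,245:285:3].tolist(), h[205:220,263].tolist())
cr=h[195:288,235:295]
m=np.zeros(im.shape[:2],np.uint8);m[195:288,235:295]=cv2.inRange(cr,(0,0,75),(179,85,140))
m=cv2.morphologyEx(m,cv2.MORPH_OPEN,np.ones((5,5)));ct=big(m);print(cv2.boundingRect(ct),cv2.minAreaRect(ct))
P=cast(c,ct,.03)[:,:2].astype(np.float32);print(cv2.minAreaRect(P))
P=cast(c,[(251,214),(276,214),(276,272),(251,272)],.03)[:,:2];print(P,P.mean(0),np.linalg.norm(P[1]-P[0]),np.linalg.norm(P[2]-P[1]))
```

```text
[[12, 96, 93], [12, 99, 93], [16, 88, 122], [16, 83, 138], [17, 86, 139], [17, 83, 145], [17, 77, 143], [18, 80, 147], [17, 72, 149], [17, 75, 152], [18, 76, 164], [14, 102, 157], [13, 102, 157], [14, 102, 155]] [[14, 101, 116], [13, 97, 118], [13, 113, 106], [13, 88, 67], [24, 52, 49], [13, 54, 57], [9, 46, 56], [9, 57, 58], [16, 55, 60], [15, 74, 83], [18, 70, 128], [18, 74, 151], [18, 79, 145], [15, 73, 144], [16, 75, 142]]
(252, 256, 8, 17) ((255.5, 264.0), (16.0, 7.0), 90.0)
((0.5527710914611816, -0.22075898945331573), (0.008275403641164303, 0.02087692730128765), 35.171451568603516)
[[ 0.5138 -0.172 ]
 [ 0.537  -0.1557]
 [ 0.5786 -0.2153]
 [ 0.5541 -0.2326]] [ 0.5459 -0.1939] 0.028389644325876057 0.07275369231040023
```

Run:
```python
from h import *
np.set_printoptions(precision=4,suppress=True)
rays=[]
for f,n in(('scene0','scene'),('side0','side'),('w1','wrist')):
    im=cv2.imread(f'pics/{f}.png');h=cv2.cvtColor(im,cv2.COLOR_BGR2HSV)
    m=cv2.inRange(h,(3,200,150),(14,255,255))
    if n=='scene': m[:,:270]=0;m[262:]=0
    if n=='side': m[:,:195]=0;m[:,225:]=0;m[:205]=0;m[235:]=0
    ct=big(m);print(n,cv2.boundingRect(ct)); b=cv2.minEnclosingCircle(ct)
    # sanity: yellow body outline cast
    c=calibration(n);p=b[0];a=cast(c,[p],0)[0];d=(a-c['eye']);rays.append((c['eye'],d/np.linalg.norm(d)))
    for z in(.16,.19,.2,.208):print(z,cast(c,[p],z))
rays=rays[:2]
A=sum(np.eye(3)-np.outer(d,d) for e,d in rays);B=sum((np.eye(3)-np.outer(d,d))@e for e,d in rays);print(np.linalg.solve(A,B))
```

```text
scene (281, 235, 13, 14)
0.16 [[ 0.5736 -0.0856  0.16  ]]
0.19 [[ 0.5798 -0.1009  0.19  ]]
0.2 [[ 0.5818 -0.106   0.2   ]]
0.208 [[ 0.5835 -0.11    0.208 ]]
side (198, 209, 21, 25)
0.16 [[ 0.5534 -0.105   0.16  ]]
0.19 [[ 0.5862 -0.1047  0.19  ]]
0.2 [[ 0.5971 -0.1047  0.2   ]]
0.208 [[ 0.6059 -0.1046  0.208 ]]
wrist (69, 0, 57, 69)
0.16 [[ 0.3466 -0.0896  0.16  ]]
0.19 [[ 0.3631 -0.0858  0.19  ]]
0.2 [[ 0.3686 -0.0846  0.2   ]]
0.208 [[ 0.373  -0.0836  0.208 ]]
[ 0.5808 -0.1026  0.1877]
```

Request:
{"api": "arm_command", "payload": {"steps": [-0.035, -0.007, 0, 0, -0.035, -0.007, 0, 0, -0.025, -0.005, 0, 0, -0.008, -0.001, 0, 0, 0, 0, 0.02, 0]}}

```text
t: 3.12
tcp_pos: [0.5647, -0.2208, 0.2446]
orientation: [179.8, 0.3, 124.9]
wrist_force: [1.1, -0.1, 0.4]
finger_gap: 0.0924
finger_force: 0.0
```

Request:
{"api": "arm_command", "payload": {"steps": [0, 0, 0.03, 0, 0, 0, 0.03, 0, 0, 0, 0.03, 0, 0, 0, 0.03, 0, 0, 0, 0, 0]}}

```text
t: 3.53
tcp_pos: [0.5598, -0.2147, 0.1167]
orientation: [-179.7, -0.4, 125.1]
wrist_force: [-1.2, 1.0, -0.4]
finger_gap: 0.0917
finger_force: 0.0
```

Run:
```python
from h import *
to(.5459+.028*.574,-.1939-.028*.819,.029,125);print(state()['wrist_force'])
```

```text
now [ 0.5598 -0.2147  0.1167] [-179.75   -0.43  125.13] turn 0.13 shift [-0.003   0.0005  0.0877]
[-1.15995847  0.98555623 -0.35140098]
```

Request:
{"api": "arm_command", "payload": {"steps": [0, 0, 0.025, 0, 0, 0, 0.025, 0, 0, 0, 0.02, 0, 0, 0, 0.01, 0, 0, 0, 0, 0]}}

```text
t: 3.95
tcp_pos: [0.5623, -0.2171, 0.0411]
orientation: [-180.0, -0.1, 125.1]
wrist_force: [-1.2, -0.7, -0.5]
finger_gap: 0.0918
finger_force: 0.0
```

Request:
{"api": "arm_command", "payload": {"steps": [0, 0, 0, 0, 0, 0, 0, 0, 0, 0, 0, 0, 0, 0, 0, 0, 0, 0, 0, 0]}}

```text
t: 4.37
tcp_pos: [0.5631, -0.2187, 0.0426]
orientation: [179.9, 0.1, 125.0]
wrist_force: [0.0, -0.6, 0.0]
finger_gap: 0.0918
finger_force: 0.0
```

Run:
```python
from h import *
to(.5459+.028*.574,-.1939-.028*.819,.029,125);print(state()['wrist_force'])
```

```text
now [ 0.5631 -0.2187  0.0426] [1.7995e+02 5.0000e-02 1.2499e+02] turn -0.01 shift [0.0022 0.0001 0.0136]
[ 0.02265222 -0.61416089  0.0133194 ]
```

Request:
{"api": "arm_command", "payload": {"steps": [0.002, 0, 0.007, 0, 0, 0, 0.006, 0, 0, 0, 0, 0, 0, 0, 0, 0, 0, 0, 0, 0]}}

```text
t: 4.78
tcp_pos: [0.5613, -0.217, 0.0285]
orientation: [-180.0, -0.0, 125.0]
wrist_force: [1.0, 0.7, 0.0]
finger_gap: 0.0919
finger_force: 0.0
```

Request:
{"api": "arm_command", "payload": {"steps": [0, 0, 0, 0, 0, 0, 0, 0, 0, 0, 0, 0, 0, 0, 0, 0, 0, 0, 0, 0], "jaw": 0}}

```text
t: 5.2
tcp_pos: [0.5616, -0.2169, 0.0288]
orientation: [180.0, 0.0, 125.0]
wrist_force: [0.6, 0.7, -0.9]
finger_gap: 0.0633
finger_force: 0.0
```

Request:
{"api": "arm_command", "payload": {"steps": [0, 0, 0, 0, 0, 0, 0, 0, 0, 0, 0, 0, 0, 0, 0, 0, 0, 0, 0, 0]}}

```text
t: 5.62
tcp_pos: [0.5619, -0.2169, 0.0288]
orientation: [180.0, 0.0, 125.0]
wrist_force: [1.8, 1.3, -1.6]
finger_gap: 0.0297
finger_force: 25.2
```

Request:
{"api": "arm_command", "payload": {"steps": [-0.005, 0, 0, 0, -0.009, 0, 0, 0, -0.009, 0, 0, 0, -0.007, 0, 0, 0, -0.002, 0, 0, 0]}}

```text
t: 6.03
tcp_pos: [0.5798, -0.243, 0.0286]
orientation: [-180.0, -0.1, 125.0]
wrist_force: [-3.9, 7.6, 8.3]
finger_gap: 0.03
finger_force: 30.0
```

Request:
{"api": "arm_command", "payload": {"steps": [0, 0, 0, 0, 0, 0, 0, 0, 0, 0, 0, 0, 0, 0, 0, 0, 0, 0, 0, 0], "jaw": 0.5}}

```text
t: 6.45
tcp_pos: [0.5798, -0.2432, 0.0288]
orientation: [180.0, 0.0, 125.0]
wrist_force: [0.6, -0.2, -0.2]
finger_gap: 0.0459
finger_force: 0.0
```

Request:
{"api": "arm_command", "payload": {"steps": [0.005, 0, 0, 0, 0.01, 0, 0, 0, 0.009, 0, 0, 0, 0.004, 0, 0, 0, 0, 0, 0, 0]}}

```text
t: 6.87
tcp_pos: [0.563, -0.2184, 0.0286]
orientation: [180.0, -0.1, 125.1]
wrist_force: [0.4, -0.1, 0.2]
finger_gap: 0.0459
finger_force: 0.0
```

Run:
```python
from h import *
to(.5459+.032*.574,-.1939-.032*.819,.028,125);print(state()['wrist_force'])
cv2.imwrite('pics/s2.png',np.hstack([cv2.resize(camera('scene')[180:400,200:360],None,fx=2,fy=2),cv2.resize(camera('side')[200:310,140:320],None,fx=2,fy=4)]))
```

```text
now [ 0.563  -0.2184  0.0286] [ 1.8000e+02 -9.0000e-02  1.2506e+02] turn 0.06 shift [-0.0022  0.      0.0006]
[ 0.35335544 -0.14482948  0.17246809]
```

View pics/s2.png

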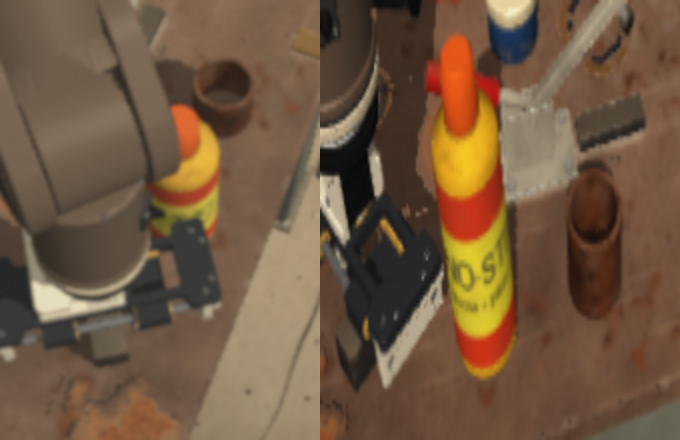

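Request:
{"api": "arm_command", "payload": {"steps": [0, 0, 0, 0, 0, 0, 0, 0, 0, 0, 0, 0, 0, 0, 0, 0, 0, 0, 0, 0], "jaw": 0}}

```text
t: 7.38
tcp_pos: [0.564, -0.2206, 0.0288]
orientation: [180.0, 0.0, 125.0]
wrist_force: [1.0, -1.1, -0.4]
finger_gap: 0.0297
finger_force: 30.0
```

Request:
{"api": "arm_command", "payload": {"steps": [0, 0, 0, 0, 0, 0, -0.005, 0, 0, 0, -0.01, 0, 0, 0, -0.02, 0, 0, 0, -0.03, 0]}}

```text
t: 7.8
tcp_pos: [0.5617, -0.2192, 0.0926]
orientation: [-179.8, -0.2, 125.0]
wrist_force: [-0.5, 0.1, -5.4]
finger_gap: 0.0294
finger_force: 30.0
```

Request:
{"api": "arm_command", "payload": {"steps": [0, 0, -0.035, 0, 0, 0, -0.04, 0, 0, 0, -0.04, 0, 0, 0, -0.035, 0, 0, 0, -0.02, 0]}}

```text
t: 8.22
tcp_pos: [0.564, -0.221, 0.2685]
orientation: [179.8, 0.2, 124.9]
wrist_force: [1.2, -0.8, -6.2]
finger_gap: 0.0298
finger_force: 30.0
```

Request:
{"api": "arm_command", "payload": {"steps": [0, 0, -0.01, 0, 0, 0, 0, 0, 0, 0, 0, 0, 0, 0, 0, 0, 0, 0, 0, 0]}}

```text
t: 8.63
tcp_pos: [0.5629, -0.2196, 0.2717]
orientation: [-179.9, -0.2, 125.0]
wrist_force: [-0.6, 0.1, -5.4]
finger_gap: 0.0297
finger_force: 30.0
```

Run:
```python
from h import *
to(.4764-.065,.2498,.272,180.7);print(state()['wrist_force'],state()['finger_gap'])
```

```text
now [ 0.5629 -0.2196  0.2717] [-1.7987e+02 -1.6000e-01  1.2499e+02] turn -55.71 shift [ 1.457e-01  4.712e-01 -3.000e-04]
[-0.59075303  0.14651575 -5.439372  ] 0.029693646192314627
```

Request:
{"api": "arm_command", "payload": {"steps": [0, 0.005, 0, -4, 0, 0.01, 0, -7, 0, 0.01, 0, -7, 0, 0.01, 0, -7, 0, 0.01, 0, -7]}}

```text
t: 9.05
tcp_pos: [0.5934, -0.1869, 0.272]
orientation: [-180.0, -0.1, 157.3]
wrist_force: [0.4, 0.1, -7.1]
finger_gap: 0.0296
finger_force: 30.0
```

Request:
{"api": "arm_command", "payload": {"steps": [0, 0.01, 0, -7, 0, 0.01, 0, -7, 0, 0.02, 0, -7, 0, 0.03, 0, -2.7, 0, 0.03, 0, 0]}}

```text
t: 9.47
tcp_pos: [0.6036, -0.0888, 0.2721]
orientation: [-180.0, -0.1, -179.2]
wrist_force: [1.2, 1.1, -5.5]
finger_gap: 0.0299
finger_force: 30.0
```

Run:
```python
from h import *
to(.536,.2506,.272,180.7)
```

```text
now [ 0.6036 -0.0888  0.2721] [-1.7998e+02 -1.4000e-01 -1.7925e+02] turn 0.05 shift [6.340e-02 3.402e-01 1.000e-04]
```

Request:
{"api": "arm_command", "payload": {"steps": [0.008, 0.035, 0, 0, 0.008, 0.04, 0, 0, 0.008, 0.04, 0, 0, 0.008, 0.04, 0, 0, 0.008, 0.04, 0, 0]}}

```text
t: 9.88
tcp_pos: [0.5605, 0.1073, 0.2723]
orientation: [-180.0, -0.1, -179.3]
wrist_force: [0.8, 1.1, -6.3]
finger_gap: 0.0298
finger_force: 30.0
```

Request:
{"api": "arm_command", "payload": {"steps": [0.008, 0.04, 0, 0, 0.008, 0.04, 0, 0, 0.005, 0.03, 0, 0, 0.002, 0.02, 0, 0, 0, 0.01, 0, 0]}}

```text
t: 10.3
tcp_pos: [0.5351, 0.2496, 0.272]
orientation: [180.0, -0.2, -179.0]
wrist_force: [0.6, 0.9, -6.1]
finger_gap: 0.0298
finger_force: 30.0
```

Request:
{"api": "arm_command", "payload": {"steps": [0, 0, 0, 0, 0, 0, 0, 0, 0, 0, 0, 0, 0, 0, 0, 0, 0, 0, 0, 0]}}

```text
t: 10.72
tcp_pos: [0.5376, 0.2439, 0.2737]
orientation: [-180.0, 0.0, -179.5]
wrist_force: [0.9, 0.2, -5.5]
finger_gap: 0.0299
finger_force: 30.0
```

Run:
```python
from h import *
np.set_printoptions(precision=4,suppress=True)
to(.411,.249,.272,180.7)
c=calibration('wrist');im=camera('wrist');cv2.imwrite('pics/w2.png',im);print(c['eye'],c['attitude'])
h=cv2.cvtColor(im,cv2.COLOR_BGR2HSV);m=cv2.inRange(h,(100,120,40),(125,255,255));m=cv2.morphologyEx(m,cv2.MORPH_CLOSE,np.ones((7,7)))
ct=big(m);P=cast(c,ct,.01)[:,:2].astype(np.float32);print(cv2.boundingRect(ct),cv2.minAreaRect(P))
```

```text
now [0.5376 0.2439 0.2737] [-179.98    0.   -179.46] turn -0.16 shift [0.1265 0.0067 0.0017]
[0.4608 0.2416 0.4069] [163.6218   0.0307  90.5097]
(240, 24, 111, 177) ((0.46890583634376526, 0.2584509551525116), (0.19488130509853363, 0.11844628304243088), 0.9794837236404419)
```

View pics/w2.png

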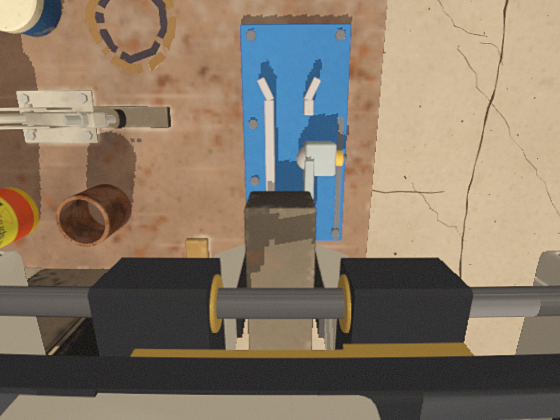

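Wrist view: mouth at about row 98, fence inner edge at col ~274, guide inner edge at ~304, and housing at rows 143–175 with the ball at about (300,158). The near plate edge is at row 24.

Run:
```python
from h import *
np.set_printoptions(precision=4,suppress=True)
c=calibration('wrist');im=cv2.imread('pics/w2.png')
h=cv2.cvtColor(im,cv2.COLOR_BGR2HSV);m=cv2.inRange(h,(100,120,40),(125,255,255))
L=[(np.where(m[r])[0].min()-.5,r) for r in range(40,185,3)];Rr=[(np.where(m[r,:360])[0].max()+.5,r) for r in range(40,130,3)]
T=[(k,np.where(m[:,k])[0].min()-.5) for k in range(262,335,4)]
for n,q in(('L',L),('R',Rr)):
    P=cast(c,q,.01);f=np.polyfit(P[:,0],P[:,1],1);print(n,np.degrees(np.arctan(f[0])),[np.polyval(f,x) for x in(.371,.4764)],np.std(P[:,1]-np.polyval(f,P[:,0])))
P=cast(c,T,.01);f=np.polyfit(P[:,1],P[:,0],1);print('T',np.degrees(np.arctan(-f[0])),np.polyval(f,.25))
# fence/guide edges: grey = low sat bright
g=cv2.inRange(h,(0,0,150),(179,90,255))
for r in range(101,190,8):
    a=np.where(g[r,255:290])[0]; 
    if len(a): print(r,a.min()+255,a.max()+255,cast(c,[(a.max()+255.5,r)],.03)[0][:2],end=' ')
    b=np.where(g[r,290:345])[0]
    if len(b): print('| ',b.min()+290,b.max()+290,cast(c,[(b.min()+289.5,r)],.03)[0][:2],cast(c,[(b.min()+289.5,r)],.04)[0][:2],end='')
    print()
col=g[120:200,325];a=np.where(col)[0]+120;print('housing rows',a.min(),a.max(),cast(c,[(325,a.min()-.5),(325,a.max()+.5)],.04))
```

```text
L 0.9943337374078149 [np.float64(0.19792498336778536), np.float64(0.19975432052683192)] 0.00032536755082859125
R 1.1082388143380406 [np.float64(0.31612814925849136), np.float64(0.31816709420940903)] 0.0003131459068930774
T 0.657792593631216 0.3713543206583893
101 264 273 [0.4518 0.2348] |  304 313 [0.4515 0.2669] [0.4518 0.2663]
109 264 273 [0.4601 0.2348] |  304 313 [0.4598 0.2672] [0.4598 0.2665]
117 264 273 [0.4685 0.2349] |  338 343 [0.4677 0.3043] [0.4675 0.3027]
125 257 273 [0.477  0.2349] 
133 265 273 [0.4855 0.235 ] 
141 265 273 [0.4942 0.235 ] 
149 265 273 [0.503 0.235] |  306 335 [0.5026 0.2706] [0.5015 0.2698]
157 265 274 [0.5118 0.2362] |  296 335 [0.5116 0.2597] [0.5103 0.2592]
165 265 274 [0.5208 0.2362] |  299 342 [0.5206 0.2632] [0.519  0.2627]
173 265 274 [0.53   0.2363] |  305 344 [0.5296 0.2703] [0.5278 0.2695]
181 265 274 [0.5392 0.2363] |  305 340 [0.5389 0.2705] [0.5368 0.2698]
189 266 273 [0.5486 0.2352] |  305 344 [0.5482 0.2708] [0.5459 0.27  ]
housing rows 144 175 [[0.4954 0.2907 0.04  ]
 [0.5304 0.2923 0.04  ]]
```

Request:
{"api": "arm_command", "payload": {"steps": [0.02, 0.001, 0, -0.35, 0.04, 0.002, 0, 0, 0.04, 0.002, 0, 0, 0.02, 0.001, 0, 0, 0.009, 0, 0, 0]}}

```text
t: 11.18
tcp_pos: [0.4048, 0.2491, 0.2738]
orientation: [180.0, -0.1, -178.9]
wrist_force: [-0.4, 1.1, -5.2]
finger_gap: 0.0294
finger_force: 30.0
```

Request:
{"api": "arm_command", "payload": {"steps": [0, 0, 0.02, 0, 0, 0, 0.04, 0, 0, 0, 0.04, 0, 0, 0, 0.04, 0, 0, 0, 0.02, 0]}}

```text
t: 11.6
tcp_pos: [0.4072, 0.2478, 0.1104]
orientation: [-179.9, -0.1, -179.0]
wrist_force: [-1.2, -0.2, -6.1]
finger_gap: 0.0299
finger_force: 30.0
```

Request:
{"api": "arm_command", "payload": {"steps": [0, 0, 0.01, 0, 0, 0, 0, 0, 0, 0, 0, 0, 0, 0, 0, 0, 0, 0, 0, 0]}}

```text
t: 12.02
tcp_pos: [0.4093, 0.2501, 0.1054]
orientation: [179.9, 0.2, -179.0]
wrist_force: [-0.1, 0.5, -6.9]
finger_gap: 0.0297
finger_force: 30.0
```

Run:
```python
from h import *
to(.4083,.2497,.039,180.9)
```

```text
now [0.4093 0.2501 0.1054] [ 1.7988e+02  1.5000e-01 -1.7897e+02] turn 0.13 shift [ 0.001  -0.0004  0.0664]
```

Request:
{"api": "arm_command", "payload": {"steps": [0.001, 0, 0.01, 0, 0, 0, 0.02, 0, 0, 0, 0.02, 0, 0, 0, 0.01, 0, 0, 0, 0.002, 0]}}

```text
t: 12.43
tcp_pos: [0.4067, 0.2492, 0.0411]
orientation: [-180.0, -0.1, -179.0]
wrist_force: [-0.5, -0.4, -7.1]
finger_gap: 0.0297
finger_force: 30.0
```

Request:
{"api": "arm_command", "payload": {"steps": [0, 0, 0, 0, 0, 0, 0, 0, 0, 0, 0, 0, 0, 0, 0, 0, 0, 0, 0, 0]}}

```text
t: 12.85
tcp_pos: [0.4074, 0.2496, 0.0424]
orientation: [180.0, 0.1, -179.0]
wrist_force: [0.1, 0.8, -5.8]
finger_gap: 0.0297
finger_force: 30.0
```

Run:
```python
from h import *
to(.4083,.2497,.039,180.9)
```

```text
now [0.4074 0.2496 0.0424] [ 1.7995e+02  6.0000e-02 -1.7896e+02] turn 0.14 shift [-0.0009  0.0001  0.0034]
```

Request:
{"api": "arm_command", "payload": {"steps": [0, 0, 0.002, 0, 0, 0, 0.001, 0, 0, 0, 0, 0, 0, 0, 0, 0, 0, 0, 0, 0]}}

```text
t: 13.27
tcp_pos: [0.407, 0.2493, 0.0387]
orientation: [-180.0, -0.0, -179.0]
wrist_force: [-0.2, -0.1, -5.5]
finger_gap: 0.0298
finger_force: 30.0
```

Request:
{"api": "arm_command", "payload": {"steps": [0, 0, 0.0005, 0, 0, 0, 0, 0, 0, 0, 0, 0, 0, 0, 0, 0, 0, 0, 0, 0]}}

```text
t: 13.68
tcp_pos: [0.407, 0.2493, 0.0386]
orientation: [180.0, 0.0, -179.0]
wrist_force: [-2.6, -2.7, 5.6]
finger_gap: 0.0299
finger_force: 30.0
```

Request:
{"api": "arm_command", "payload": {"steps": [0, 0, 0, 0, 0, 0, 0, 0, 0, 0, 0, 0, 0, 0, 0, 0, 0, 0, 0, 0], "jaw": 0.5}}

```text
t: 14.1
tcp_pos: [0.4072, 0.2494, 0.0382]
orientation: [180.0, 0.0, -179.0]
wrist_force: [1.0, 0.2, 0.0]
finger_gap: 0.0457
finger_force: 0.0
```

Request:
{"api": "arm_command", "payload": {"steps": [0, 0, -0.005, 0, 0, 0, -0.015, 0, 0, 0, -0.02, 0, 0, 0, -0.02, 0, 0, 0, -0.01, 0]}}

```text
t: 14.52
tcp_pos: [0.4077, 0.2497, 0.1103]
orientation: [179.9, 0.1, -179.0]
wrist_force: [1.0, 0.2, 0.1]
finger_gap: 0.0459
finger_force: 0.0
```

Request:
{"api": "arm_command", "payload": {"steps": [0.02, 0, 0, 3, 0, 0, 0, 7, 0, 0, 0, 7, 0, 0, 0, 7, 0, 0, 0, 7], "jaw": 0}}

```text
t: 14.93
tcp_pos: [0.3869, 0.249, 0.1083]
orientation: [180.0, -0.0, 149.7]
wrist_force: [-0.2, 0.7, 0.1]
finger_gap: 0.0172
finger_force: 0.0
```

Request:
{"api": "arm_command", "payload": {"steps": [0, 0, 0, 7, 0, 0, 0, 7, 0, 0, 0, 7, 0, 0, 0, 7, 0, 0, 0, 7]}}

```text
t: 15.35
tcp_pos: [0.387, 0.249, 0.1082]
orientation: [180.0, -0.0, 114.7]
wrist_force: [0.7, -0.8, 0.3]
finger_gap: 0.0002
finger_force: 0.0
```

Request:
{"api": "arm_command", "payload": {"steps": [0, 0, 0, 7, 0, 0, 0, 7, 0, 0, 0, 7, 0, 0, 0, 3, 0, 0, 0, 0]}}

```text
t: 15.77
tcp_pos: [0.3869, 0.2491, 0.1081]
orientation: [180.0, 0.0, 90.9]
wrist_force: [-0.4, -0.2, -0.3]
finger_gap: 0.0004
finger_force: 0.0
```

Run:
```python
from h import *
rear=.4763-.068-.0375
print(rear);to(rear-.019-.012,.249,.045,90.9)
c=calibration('wrist');cv2.imwrite('pics/w3.png',np.vstack([camera('scene')[80:200,200:420],camera('side')[170:290,270:490]]).repeat(2,0).repeat(2,1))
```

```text
0.3708
now [0.3869 0.2491 0.1081] [1.800e+02 2.000e-02 9.091e+01] turn 0.01 shift [ 0.0007 -0.0471  0.0631]
```

View pics/w3.png

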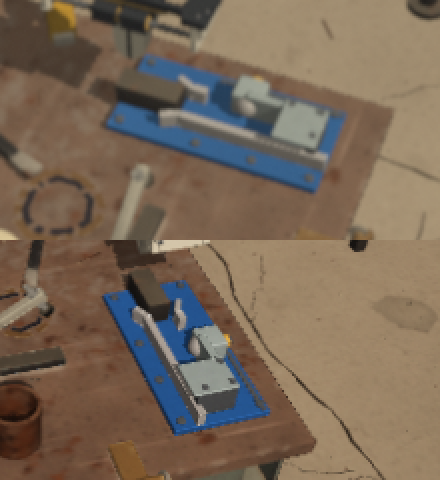

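Request:
{"api": "arm_command", "payload": {"steps": [0, -0.015, 0, 0, -0.003, -0.02, 0, 0, 0, -0.013, 0, 0, 0, 0, 0.01, 0, 0, 0, 0.02, 0]}}

```text
t: 16.28
tcp_pos: [0.3397, 0.2464, 0.079]
orientation: [179.9, -0.2, 91.2]
wrist_force: [-0.1, 1.0, 0.3]
finger_gap: 0.0006
finger_force: 0.0
```

Request:
{"api": "arm_command", "payload": {"steps": [0, 0, 0.02, 0, 0, 0, 0.012, 0, 0, 0, 0, 0, 0, 0, 0, 0, 0, 0, 0, 0]}}

```text
t: 16.7
tcp_pos: [0.3398, 0.2451, 0.0465]
orientation: [180.0, -0.0, 91.0]
wrist_force: [0.0, 0.1, 0.9]
finger_gap: 0.0003
finger_force: 0.0
```

Run:
```python
from h import *
to(.3695-.019,.2485-.003,.045,90.9);print(state()['wrist_force'])
```

```text
now [0.3398 0.2451 0.0465] [ 1.7997e+02 -1.0000e-02  9.1040e+01] turn 0.14 shift [0.0003 0.0107 0.0015]
[0.00918645 0.05893765 0.86681193]
```

Request:
{"api": "arm_command", "payload": {"steps": [0, 0.004, 0, 0, 0, 0.004, 0, 0, 0, 0.004, 0, 0, 0, 0.004, 0, 0, 0, 0.004, 0, 0]}}

```text
t: 17.12
tcp_pos: [0.3592, 0.2456, 0.0464]
orientation: [-180.0, -0.0, 91.1]
wrist_force: [-3.0, 0.4, 2.3]
finger_gap: 0.0003
finger_force: 1.2
```

Request:
{"api": "arm_command", "payload": {"steps": [0, 0.004, 0, 0, 0, 0.004, 0, 0, 0, 0.004, 0, 0, 0, 0.004, 0, 0, 0, 0.002, 0, 0]}}

```text
t: 17.53
tcp_pos: [0.3778, 0.2458, 0.0463]
orientation: [180.0, -0.0, 91.0]
wrist_force: [-1.7, -0.1, 0.5]
finger_gap: 0.0005
finger_force: 1.1
```

Run:
```python
from h import *
np.set_printoptions(precision=4,suppress=True)
to(.5197-.019,.2485-.003,.045,90.9);print(state()['wrist_force'])
c=calibration('wrist');cv2.imwrite('pics/w4.png',np.vstack([camera('scene')[80:200,200:420],camera('side')[170:290,270:490]]).repeat(2,0).repeat(2,1))
```

```text
now [0.3778 0.2458 0.0463] [179.97  -0.01  91.02] turn 0.12 shift [-0.0022  0.1228  0.0013]
[-1.7174 -0.1199  0.4519]
```

View pics/w4.png

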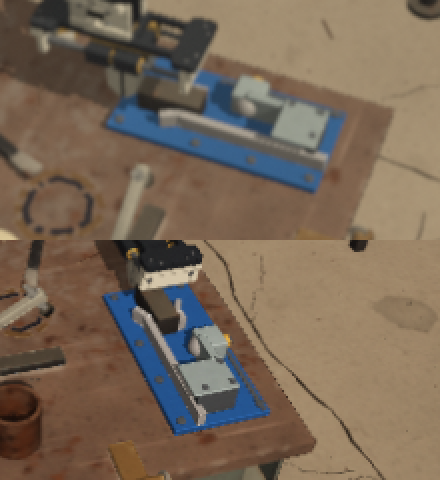

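The block is square in the mouth (scene crop around (172,98)) and the drag is small, so I'm going on towards the ball.

Request:
{"api": "arm_command", "payload": {"steps": [0, 0.005, 0, 0, 0, 0.005, 0, 0, 0, 0.005, 0, 0, 0, 0.005, 0, 0, 0, 0.004, 0, 0]}}

```text
t: 18.05
tcp_pos: [0.4019, 0.2462, 0.0462]
orientation: [180.0, 0.0, 91.0]
wrist_force: [-1.4, 0.9, -0.3]
finger_gap: 0.0004
finger_force: 0.8
```

Request:
{"api": "arm_command", "payload": {"steps": [0, 0.002, 0, 0, 0, 0.002, 0, 0, 0, 0.002, 0, 0, 0, 0.002, 0, 0, 0, 0.002, 0, 0]}}

```text
t: 18.47
tcp_pos: [0.4109, 0.2464, 0.0462]
orientation: [-180.0, -0.0, 91.1]
wrist_force: [-5.3, 0.7, 1.6]
finger_gap: 0.0002
finger_force: 3.2
```

Request:
{"api": "arm_command", "payload": {"steps": [0, 0.002, 0, 0, 0, 0.002, 0, 0, 0, 0.002, 0, 0, 0, 0.002, 0, 0, 0, 0.002, 0, 0]}}

```text
t: 18.88
tcp_pos: [0.4166, 0.2473, 0.0458]
orientation: [-179.5, -0.0, 91.2]
wrist_force: [-8.7, 1.7, 2.2]
finger_gap: 0.0002
finger_force: 4.8
```

Request:
{"api": "arm_command", "payload": {"steps": [0, 0.002, 0, 0, 0, 0.002, 0, 0, 0, 0.002, 0, 0, 0, 0.002, 0, 0, 0, 0.002, 0, 0]}}

```text
t: 19.3
tcp_pos: [0.4295, 0.2474, 0.0458]
orientation: [-179.8, -0.0, 91.1]
wrist_force: [-5.7, 3.1, 0.2]
finger_gap: 0.0006
finger_force: 2.8
```

Request:
{"api": "arm_command", "payload": {"steps": [0, 0.003, 0, 0, 0, 0.003, 0, 0, 0, 0.003, 0, 0, 0, 0.003, 0, 0, 0, 0.003, 0, 0]}}

```text
t: 19.72
tcp_pos: [0.4445, 0.2477, 0.0458]
orientation: [-179.8, -0.0, 91.1]
wrist_force: [-5.7, 3.1, -0.9]
finger_gap: 0.0004
finger_force: 2.9
```

Run:
```python
from h import *
to(.494,.2503+(.494-.45)*.0155-.003,.045,90.9);print(state()['wrist_force'])
```

```text
now [0.4445 0.2477 0.0458] [-1.7983e+02 -1.0000e-02  9.1120e+01] turn 0.22 shift [-0.0005  0.0495  0.0008]
[-5.74642248  3.0595043  -0.94241094]
```

Request:
{"api": "arm_command", "payload": {"steps": [0, 0.004, 0, 0, 0, 0.004, 0, 0, 0, 0.004, 0, 0, 0, 0.004, 0, 0, 0, 0.004, 0, 0]}}

```text
t: 20.13
tcp_pos: [0.4645, 0.248, 0.0457]
orientation: [-179.8, -0.0, 91.1]
wrist_force: [-6.1, 2.4, 0.6]
finger_gap: 0.0002
finger_force: 3.0
```

Request:
{"api": "arm_command", "payload": {"steps": [0, 0.003, 0, 0, 0, 0.003, 0, 0, 0, 0.003, 0, 0, 0, 0.003, 0, 0, 0, 0.003, 0, 0]}}

```text
t: 20.55
tcp_pos: [0.4795, 0.2482, 0.0458]
orientation: [-179.8, -0.0, 91.1]
wrist_force: [-6.8, 2.2, 0.0]
finger_gap: 0.0007
finger_force: 3.0
```

Request:
{"api": "arm_command", "payload": {"steps": [0, 0.001, 0, 0, 0, 0.001, 0, 0, 0, 0.001, 0, 0, 0, 0.001, 0, 0, 0, 0.001, 0, 0]}}

```text
t: 20.97
tcp_pos: [0.4844, 0.2483, 0.0458]
orientation: [-179.8, -0.0, 91.1]
wrist_force: [-6.1, 3.2, 0.5]
finger_gap: 0.0007
finger_force: 2.9
```

Request:
{"api": "arm_command", "payload": {"steps": [0, 0.001, 0, 0, 0, 0.001, 0, 0, 0, 0.001, 0, 0, 0, 0.001, 0, 0, 0, 0.001, 0, 0]}}

```text
t: 21.38
tcp_pos: [0.4894, 0.2484, 0.0458]
orientation: [-179.8, -0.0, 91.1]
wrist_force: [-5.1, 2.4, 0.3]
finger_gap: 0.0004
finger_force: 2.9
```

Request:
{"api": "arm_command", "payload": {"steps": [0, 0.001, 0, 0, 0, 0.001, 0, 0, 0, 0.001, 0, 0, 0, 0, 0, 0, 0, 0, 0, 0]}}

```text
t: 21.8
tcp_pos: [0.4928, 0.2484, 0.0458]
orientation: [-179.9, -0.0, 91.1]
wrist_force: [-4.3, 2.5, -1.0]
finger_gap: 0.0004
finger_force: 2.1
```

Request:
{"api": "arm_command", "payload": {"steps": [0, 0.001, 0, 0, 0, 0.001, 0, 0, 0, 0.001, 0, 0, 0, 0, 0, 0, 0, 0, 0, 0]}}

```text
t: 22.22
tcp_pos: [0.4959, 0.2484, 0.0458]
orientation: [-179.9, -0.0, 91.1]
wrist_force: [-4.2, 1.9, -2.2]
finger_gap: 0.0005
finger_force: 2.2
```

Request:
{"api": "arm_command", "payload": {"steps": [0, 0.001, 0, 0, 0, 0.001, 0, 0, 0, 0, 0, 0, 0, 0, 0, 0, 0, 0, 0, 0]}}

```text
t: 22.63
tcp_pos: [0.4986, 0.2482, 0.046]
orientation: [-179.9, -0.0, 91.1]
wrist_force: [-5.2, 1.9, -1.7]
finger_gap: 0.0006
finger_force: 2.1
```

Request:
{"api": "arm_command", "payload": {"steps": [0, 0.001, 0, 0, 0, 0.001, 0, 0, 0, 0, 0, 0, 0, 0, 0, 0, 0, 0, 0, 0]}}

```text
t: 23.05
tcp_pos: [0.5018, 0.2477, 0.0465]
orientation: [179.9, 0.0, 91.0]
wrist_force: [-1.0, 1.3, -0.1]
finger_gap: 0.0006
finger_force: 0.5
```

Request:
{"api": "arm_command", "payload": {"steps": [0, 0.001, 0, 0, 0, 0.001, 0, 0, 0, 0, 0, 0, 0, 0, 0, 0, 0, 0, 0, 0]}}

```text
t: 23.47
tcp_pos: [0.5036, 0.2478, 0.0464]
orientation: [179.9, 0.0, 91.0]
wrist_force: [-0.5, -0.7, 0.7]
finger_gap: 0.0004
finger_force: 0.1
```

Request:
{"api": "arm_command", "payload": {"steps": [0, 0.001, 0, 0, 0, 0.001, 0, 0, 0, 0, 0, 0, 0, 0, 0, 0, 0, 0, 0, 0]}}

```text
t: 23.88
tcp_pos: [0.5038, 0.248, 0.0462]
orientation: [-179.9, 0.0, 91.1]
wrist_force: [-6.7, -1.2, 5.8]
finger_gap: 0.0004
finger_force: 3.4
```

Request:
{"api": "arm_command", "payload": {"steps": [0, 0.001, 0, 0, 0, 0.001, 0, 0, 0, 0, 0, 0, 0, 0, 0, 0, 0, 0, 0, 0]}}

```text
t: 24.3
tcp_pos: [0.5039, 0.2479, 0.046]
orientation: [-179.6, 0.0, 91.1]
wrist_force: [-12.3, -2.0, 12.8]
finger_gap: 0.0
finger_force: 7.0
```

Request:
{"api": "arm_command", "payload": {"steps": [0, -0.005, 0, 0, 0, -0.01, 0, 0, 0, -0.01, 0, 0, 0, -0.01, 0, 0, 0, -0.005, 0, 0]}}

```text
t: 24.72
tcp_pos: [0.4651, 0.2474, 0.0461]
orientation: [-179.9, 0.0, 91.1]
wrist_force: [-0.4, 0.1, -0.4]
finger_gap: 0.0003
finger_force: 0.0
```

Request:
{"api": "arm_command", "payload": {"steps": [0, 0, -0.01, 0, 0, 0, -0.03, 0, 0, 0, -0.04, 0, 0, 0, -0.03, 0, 0, 0, -0.01, 0]}}

```text
t: 25.13
tcp_pos: [0.4695, 0.2478, 0.1711]
orientation: [179.7, -0.2, 91.0]
wrist_force: [0.8, 0.2, -0.0]
finger_gap: 0.0001
finger_force: 0.0
```

Request:
{"api": "arm_command", "payload": {"steps": [0, -0.02, 0, 0, 0, -0.04, 0, 0, 0, -0.04, 0, 0, 0, -0.03, 0, 0, 0, 0, 0, 0]}}

```text
t: 25.55
tcp_pos: [0.3311, 0.2443, 0.1656]
orientation: [-179.7, 0.0, 91.2]
wrist_force: [0.3, -0.3, 0.5]
finger_gap: 0.0008
finger_force: 0.0
```

Run:
```python
from h import *
print(state()['tcp_pos'],state()['wrist_force'])
a=camera('scene')[90:190,230:400];b=camera('side')[180:280,300:430]
f=lambda i,s:cv2.resize(i,None,fx=s,fy=s,interpolation=2)
cv2.imwrite('pics/w5.png',np.hstack([f(a,2.6),f(b,2.6)]))
```

```text
[0.33105262 0.2442589  0.16560026] [ 0.34895948 -0.33044032  0.50715749]
```

View pics/w5.png

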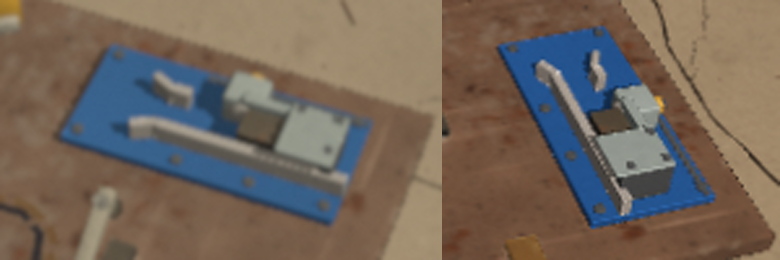

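The block is seated. It shows about 35 mm before the cover (37 expected), at (260,125) in the left crop, and the ball is out behind it. The click and then the firm stop were both felt, and the gripper is clear.

```bash
python3 -c "
from cell import sign_off
print(sign_off())"
```

```text
the job is handed in; nothing more can be done
None
```

The block is in the fixture and home on the stop: I felt the ball click, then pressed the stop at no more than about 18 N. The arm is backed clear, the can and pipe stub were not touched, and I handed the job in at about 26 s.

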